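# Count to the third gap of the tin rack and push the dose tin in

### The job

With the gripper closed, run the fingertips lightly along the rubber rail on top of the back of the coffee-tin rack, counting gaps (full or empty) from the end with the round-headed post: touch down at the first gap, run past the second, stop at the third and lift off without touching the rail beyond it. Then, only by pushing with the fingers and never picking it up, slide the dose tin that stands in front of the rack across the counter into that third gap until it rests against the back of the gap, upright. Leave the tins already in the rack and everything else where they stand.

Things in the scene. Friction and masses are not known exactly. Their poses are not given: they have to be found in the camera images.
- rack: Fixed wooden rack, 349 mm long (y), 60 mm deep (x), six gaps open to front and top, no floor. Origin on the counter, mid-length; x to its back (away from the robot), y to the robot's left. Dividers 7 mm thick, 36 mm high, at y = 0, +-57, +-114, +-171 mm, front ends at x = -31 mm; gaps 50 mm wide, centred at y = +-28.5, +-85.5, +-142.5 mm.
- back_wall (a point): Point at counter level, mid-length, on the front face of the rack's back wall (8 mm behind the rack's origin in the rack's x), against which a tin comes to rest. A tin fully home has its centre 21 mm in front of this face (rack x = -13 mm) and sticks out 3 mm beyond the dividers' front ends.
- rail: Black rubber rail along the top of the rack's back wall, over its full 349 mm length, 20 mm wide, parallel to the rack's y. Its origin is at the middle of its top face, 52 mm above the counter, 19 mm behind the rack's origin. It is cushioned: it starts to give at about 2 N, sinks some 0.8 N per mm more, as a whole, up to 7 mm, and springs back.
- round_post: Fixed wooden post with a round, turned head, 28 mm across, 60 mm high, standing just beyond one end of the rack (190 mm from the rack's middle, at y = +190 or -190 mm of the rack: either end). Gaps are counted from this end. Origin at the centre of its foot.
- square_post: Fixed square wooden post, 26 x 26 x 60 mm, standing likewise at the other end of the rack. Origin at the centre of its foot.
- tin: The dose tin to push: plain loose aluminium round tin, 42 mm diameter, 40 mm high, about 90 g, standing upright on the counter in front of the rack (robot's side). Origin at the centre of its underside. Push it low, below half its height, or it may tip.
- tin_a: A like tin (42 mm diameter, 40 mm high) already home in a gap of the rack, never in the one wanted; leave it. Origin at the centre of its underside.
- tin_b: A like tin (42 mm diameter, 40 mm high) already home in a gap of the rack, never in the one wanted; leave it. Origin at the centre of its underside.
- tin_c: A like tin (42 mm diameter, 40 mm high) already home in a gap of the rack, never in the one wanted; leave it. Origin at the centre of its underside.
- shot_jug: Small glass shot jug 54 mm across, 52 mm high with a dark wooden stub handle sticking out to 82 mm from its axis; stands in front of one end of the rack. Origin at the centre of its underside. Leave it.
- tamper: Steel tamper, 54 mm base, 61 mm high; stands in front of the other end of the rack. Origin at the centre of its underside. Leave it.
- milk_jug: Steel milk jug with handle, 72 mm across, 75 mm high, behind the rack. Origin at the centre of its underside. Leave it.
- cup: White mug, 72 mm across, 60 mm high, behind the rack. Origin at the centre of its underside. Leave it.
- jar: Amber glass jar, 64 mm across, 70 mm high, behind the rack. Origin at the centre of its underside. Leave it.
Mind the look-alikes: they are no part of the job. What is shaped like the round_post but purple is not meant.

How it is judged:
By the outcome, as a careful person would: the job done as asked, in the order asked, and still so for the second after the job is handed in, with the robot touching nothing.
It also fails if it takes over 58 s, if anything falls off the work surface, if the arm or the gripper's body presses on something with over 40 N, if the wrist force passes 120 N, or if a joint passes its speed limit or range.

### The arm

A 6-joint arm with a two-finger parallel gripper is mounted at the origin on the work surface. World frame = base frame: x ahead of the robot, y to its left, z up, the work surface at z = 0. Lengths are in m, angles in rad, forces in N, time in s.
With the tool pointing down it reaches from about 0.3 to 1 m from the base axis. Payload 5.1 kg.
Tool frame: the origin (TCP) lies on the mounting face of the last link; the fingertips stand 190 mm ahead of it and the grasp point (between the pads) lies 171 mm ahead of it; z points along the fingers, y is the line along which they close (so a half turn about z gives the same grasp; the last joint's range is limited). The gripper opens to 95 mm and grips with 3 to 60 N. Pads are 20 mm wide; open, the fingers measure 119 mm over their backs; the gripper's body (75 mm by 180 mm) begins 59 mm behind the grasp point.
Start: joints at [-1.298, 0.124, 1.65, -0, 1.367, -0.083], TCP at [0.226, -0.609, 0.405] pointing down, gripper open.
Joint ranges: [-2.61, 2.61], [-1.02, 2.33], [0.03, 2.71], [-1.35, 4.49], [0.32, 2.68], [-2.91, 2.91]. Speed limits (rad/s): [2.57, 2.57, 3.14, 3.14, 3.14, 3.14].

### API

Orientations are given as a rotation vector (axis times angle).
In Python, from bench import r gives the robot as it stands.
- The arm moves only by the tool drive_tool, never from a script. Its argument "commands" is a list of rows, each an object of numbers: "grip": the finger opening in cm, from 0 to 9.51; "tx", "ty", "tz": the shift along the tool's x, y, z in cm; "yaw": the turn about the tool's z in degrees. A call has exactly 8 rows; each row shifts and turns the commanded pose from where the row before left it, along the tool's axes as they then stand; what a row does not reach is not made up. A row lasts 1/8 s, in which the tool goes at most 62.5 mm and 10.7 degrees, less where a joint would pass 70% of its speed; a pose out of reach is approached as far as the arm can. A call is refused whole if a number of a shift passes 6.25 or a number of a turn 10.7, either way. A call with a gripper value outside its range is refused whole. The fingers move at their own pace and stop on an object; the grip force is fixed at half the most. Time passes only in rows, so rows that do not move let the fingers close, or fill a call up. It gives the time, the measured TCP pose, the force, the opening and the grip force at its end, in the units of the state.
- r.sense(): the state, without advancing time (a new reading comes with each control period).
- r.grab_frame(name): name is "side" or "top"; returns (picture, depth): 384x512x3 uint8, blue, green, red; 384x512 float32, m along the optical axis (not along the pixel's ray), 0 where there is no reading.
- r.camera_model(name): a dict with "fov_y" (degrees; the focal length in pixels is half the picture's height over the tangent of half this angle, whatever the lens; pixels are square), "cx", "cy" (the principal point, pixels), "k1" (the pictures are not rectified: a ray, as slopes to the right and down, at radius r is drawn at 1 + k1 r^2 times it, then the intrinsics apply), "R" (3x3) and "t" (3): a world point X has camera coordinates R X + t. Camera axes: x right, y down, z forward; pixel columns grow to the right and rows downward; lengths in m; the calibration is good to about 2 mm. A picture is of the moment at which its call begins. camera_model takes no time and is no camera call.
- r.sign_off(): hands the job in; it is judged then, once.
The state is a dict: "time": time; "qpos": joint angles; "qd": joint speeds; "tau": joint torques, N m; "ee_pos": TCP position; "eef_rot": TCP orientation; "wrist_force": force on the tool from outside, world axes, zero at the start; "wrist_torque": the same for the moment, N m; "finger_gap": opening from 0.0 (shut) to 1.0 (fully open); "gripper_force": force on a finger pad.
Only numpy, scipy, OpenCV 4.12 (cv2) and the standard library are available. Lean on these libraries where they do the work, as an engineer would, in place of code of your own. Each camera call takes 0.05 s, during which the arm holds its last target. There are 200 camera calls.

## Working session

There is one attempt and no reset: what is moved stays moved. The work goes in short steps, Python scripts to look and compute and a tool call to move; the robot and the scene stay as the last step left them, time stands still between calls to the robot, and variables do not carry over. Pictures are saved under pics/ and viewed, at most 10 in all, crops included, and the job is handed in when it is done.

Besides the shell and the picture viewer there is one more tool, called after ">>>" as name(argument=value, ...), one argument or row to a line, values as JSON. drive_tool: Moves the arm, as the interface text tells. Its arguments: {"type":"object","properties":{"commands":{"type":"array","items":{"type":"object","properties":{"grip":{"type":"number"},"tx":{"type":"number"},"ty":{"type":"number"},"tz":{"type":"number"},"yaw":{"type":"number"}}}}},"required":["commands"]}

```bash
mkdir -p pics; ls
cat > h.py <<'E'
import numpy as np, cv2
from bench import r
def ray(name,u,v):
    m=r.camera_model(name); f=192/np.tan(np.radians(m["fov_y"])/2)
    d=np.array([(u-m["cx"])/f,(v-m["cy"])/f]); s=d.copy()
    for _ in range(30): s=d/(1+m["k1"]*(s@s))
    R=np.array(m["R"]);t=np.array(m["t"])
    return -R.T@t, R.T@np.array([s[0],s[1],1])
def onz(name,u,v,z):
    o,d=ray(name,u,v); return o+d*(z-o[2])/d[2]
def proj(name,X):
    m=r.camera_model(name); f=192/np.tan(np.radians(m["fov_y"])/2)
    c=np.array(m["R"])@X+np.array(m["t"]); s=c[:2]/c[2]; s=s*(1+m["k1"]*(s@s))
    return s*f+[m["cx"],m["cy"]]
E
python3 - <<'E'
from h import *
for n in("top","side"):
    p,d=r.grab_frame(n); cv2.imwrite(f"pics/{n}0.png",p); np.save(n+"0.npy",d)
    m=r.camera_model(n);print(n,m["fov_y"],m["k1"],-np.array(m["R"]).T@m["t"])
s=r.sense();print(s)
E
```

```text
pics
top 54.267045801972195 -0.09411396497788185 [0.47418912 0.01389076 0.78608269]
side 50.861891217283166 -0.12192644519234785 [0.53989711 0.65583492 0.75978955]
{'time': 0.1, 'qpos': array([-1.29759028e+00,  1.24418857e-01,  1.65151138e+00, -5.20467662e-05,
        1.36747933e+00, -8.25783598e-02]), 'qd': array([-0.00150504, -0.00065119, -0.00371695, -0.00013154, -0.00126488,
       -0.00039622]), 'tau': array([ 6.40962062e-04, -4.18882513e+01, -3.61095858e+01,  7.77045800e-02,
        4.61436831e-02, -6.17044566e-05]), 'ee_pos': array([ 0.22633305, -0.60908667,  0.40363866]), 'eef_rot': array([-3.09023645e+00, -5.55619010e-01,  3.51105375e-04]), 'wrist_force': array([0.41794636, 0.08646987, 0.30385902]), 'wrist_torque': array([-0.02687725,  0.01300653,  0.00739529]), 'gripper_force': 0.0, 'finger_gap': 0.9981722067521684}
```

View pics/top0.png

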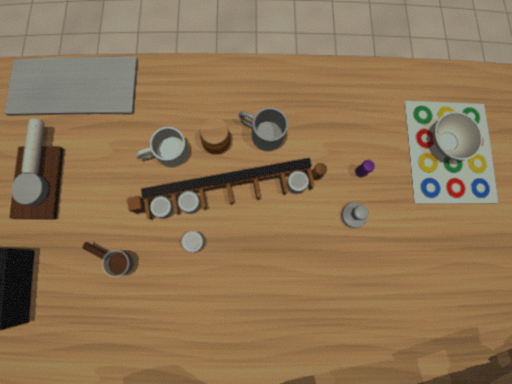

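View pics/side0.png

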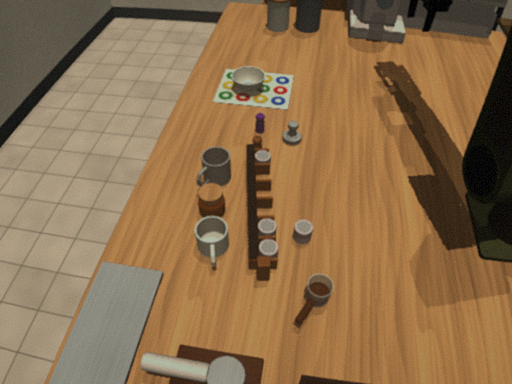

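The top view (x up, y left) shows these candidates:
- **Round-headed post:** brown at (320,171), purple look-alike at (366,168), brown square post at (136,204). I choose (320,171).
- **Tin to push:** the loose tin at (192,241). The tins at (161,206), (189,202) and (298,182) are in the rack, and the tamper is at (355,214).

I'll check this in a crop and measure.

Run:
```python
from h import *
p=cv2.imread("pics/top0.png")
cv2.imwrite("pics/crop1.png",cv2.resize(p[145:275,115:385],None,fx=2.9,fy=2.9,interpolation=cv2.INTER_CUBIC))
hsv=cv2.cvtColor(p,cv2.COLOR_BGR2HSV)
m=((p.max(2)<50)).astype(np.uint8); m[:150]=0;m[215:]=0;m[:,:130]=0;m[:,325:]=0
n,l,s,c=cv2.connectedComponentsWithStats(m); k=1+np.argmax(s[1:,4]); print(s[k])
ys,xs=np.where(l==k)
P=np.array([onz("top",u,v,.052)[:2] for u,v in zip(xs,ys)])
rc=cv2.minAreaRect(P.astype(np.float32)*1000); print(rc, np.round(cv2.boxPoints(rc)))
b=(p.reshape(-1,3)[(l==k).ravel()]).mean(0);print(b)
# light tin tops
g=((hsv[...,1]<60)&(hsv[...,2]>120)).astype(np.uint8)
n,l,s,c=cv2.connectedComponentsWithStats(g)
for i in range(1,n):
    if 60<s[i,4]<900 and 160<c[i][1]<270 and c[i][0]<400: print(s[i],c[i].round(1),onz("top",*c[i],.04).round(4))
for q in((320,171,.06),(136,204,.06)): print(q,onz("top",*q).round(4))
```

```text
[ 142  159  168   39 1516]
((639.3424072265625, 36.08106994628906), (25.264982223510742, 342.8082580566406), 10.963303565979004) [[ 594.  202.]
 [ 660. -135.]
 [ 684. -130.]
 [ 619.  207.]]
[28.35620053 31.41556728 34.31068602]
[288 171  20  20 305] [297.8 180.6] [ 0.6399 -0.1087  0.04  ]
[178 191  21  21 323] [188. 201.] [0.5968 0.1144 0.04  ]
[151 196  20  21 321] [160.2 206.2] [0.5858 0.1703 0.04  ]
[344 203  24  24 301] [357.1 215.3] [ 0.5686 -0.2281  0.04  ]
[181 231  22  22 350] [191.6 241.2] [0.5162 0.1049 0.04  ]
(320, 171, 0.06) [ 0.6556 -0.1509  0.06  ]
(136, 204, 0.06) [0.5869 0.2143 0.06  ]
```

View pics/crop1.png

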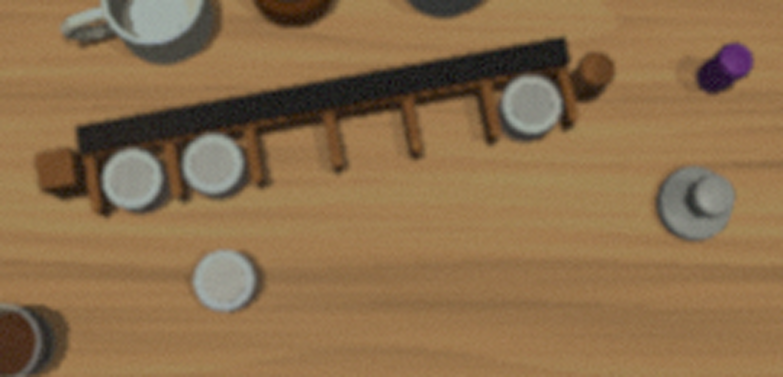

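The crop confirms it. The brown turned head is at the right end (590,75 in the crop), the square post at the left end (57,168), and the purple one is the decoy. The third gap from the right is empty, at rack y = -28.5. Next I'll cross-check with the side view and add a move helper.

```bash
cat >> h.py <<'E'
from scipy.spatial.transform import Rotation as Ro
A=np.radians(10.97); XR=np.array([np.cos(A),np.sin(A)]); YR=np.array([-np.sin(A),np.cos(A)]); O=np.array([.6257,.0332])
def rack(p): d=np.array(p[:2])-O; return np.array([d@XR,d@YR])
def world(x,y): return O+x*XR+y*YR
def go(x,y,ztip,ang=0):
    "cm along tool axes (after the yaw) to rack point x,y (m); tool x at ang deg from rack x"
    s=r.sense(); Rm=Ro.from_rotvec(s["eef_rot"]).as_matrix()
    cur=np.degrees(np.arctan2(Rm[1,0],Rm[0,0])); yaw=cur-(ang+np.degrees(A))
    d=np.r_[world(x,y),ztip+.19]-s["ee_pos"]
    R2=Ro.from_rotvec(s["eef_rot"])*Ro.from_euler("z",yaw,degrees=True)
    print("t",round(s["time"],2),"tilt",Rm[:,2].round(3),"rack",rack(s["ee_pos"]).round(4),"tip z",round(s["ee_pos"][2]-.19,4),"F",s["wrist_force"].round(2),
      "yaw",yaw.round(2),"shift(after yaw)",(R2.inv().apply(d)*100).round(2),"before",(Ro.from_rotvec(s["eef_rot"]).inv().apply(d)*100).round(2))
def tins(n,fr=None):
    p=r.grab_frame(n)[0] if fr is None else cv2.imread(fr); hsv=cv2.cvtColor(p,cv2.COLOR_BGR2HSV)
    g=((hsv[...,1]<60)&(hsv[...,2]>120)).astype(np.uint8)
    k,l,s,c=cv2.connectedComponentsWithStats(g)
    for i in range(1,k):
        q=onz(n,*c[i],.04); a=rack(q)
        if s[i,4]>60 and -.2<a[0]<.02 and abs(a[1])<.2: print(n,s[i],q.round(4),"rack",a.round(4))
    return p
E
python3 - <<'E'
from h import *
tins("top","pics/top0.png"); tins("side","pics/side0.png")
for q in((258,141),(264,272)): print(onz("side",*q,.06).round(4),rack(onz("side",*q,.06)).round(3))
print(rack(onz("top",320,171,.06)),rack(onz("top",136,204,.06)), rack(onz("top",117,263,.05)))
go(.018,-.1425,.09)
E
```

```text
top [288 171  20  20 305] [ 0.6399 -0.1087  0.04  ] rack [-0.013 -0.142]
top [178 191  21  21 323] [0.5968 0.1144 0.04  ] rack [-0.0129  0.0852]
top [151 196  20  21 321] [0.5858 0.1703 0.04  ] rack [-0.0131  0.1422]
top [181 231  22  22 350] [0.5162 0.1049 0.04  ] rack [-0.0939  0.0912]
side [255 151  15  10 127] [ 0.6406 -0.1065  0.04  ] rack [-0.012 -0.14 ]
side [258 219  18  14 210] [0.5966 0.1164 0.04  ] rack [-0.0128  0.0872]
side [295 220  18  15 199] [0.5156 0.1066 0.04  ] rack [-0.0941  0.093 ]
side [259 239  19  16 231] [0.5855 0.1723 0.04  ] rack [-0.013   0.1442]Traceback (most recent call last):
  File "<stdin>", line 2, in <module>
  File "h.py", line 32, in tins
    q=onz(n,*c[i],.04); a=rack(q)
  File "h.py", line 10, in onz
    o,d=ray(name,u,v); return o+d*(z-o[2])/d[2]
        ~~~^^^^^^^^^^
  File "h.py", line 4, in ray
    m=r.camera_model(name); f=192/np.tan(np.radians(m["fov_y"])/2)
ValueError: time passes only in moves, steps and waits
```

```bash
python3 - <<'E'
s=open("h.py").read()
s=s.replace("r.camera_model(name)","cam(name)").replace("O=np.array([.6257,.0332])","O=np.array([.6257,.0340])")
s=s.replace("def ray","import functools\n@functools.lru_cache\ndef cam(n): return r.camera_model(n)\ndef ray",1).replace("s[i,4]>60 and","s[i,4]>60 and")
open("h.py","w").write(s)
E
python3 - <<'E'
from h import *
go(.018,-.1425,.09)
for q in((320,171),(136,204),(117,263)): print(rack(onz("top",*q,.055)).round(3))
E
```

```text
t 0.1 tilt [-0.001  0.002 -1.   ] rack [-0.5144 -0.5553] tip z 0.2136 F [0.42 0.09 0.3 ] yaw 9.42 shift(after yaw) [ 53.25 -41.26  12.43] before [ 59.28 -31.99  12.43]
[-0.005 -0.189]
[-0.003  0.186]
[-0.11   0.238]
```

>>> drive_tool(
  commands=[
    {"grip": 0,"yaw": 9.4},
    {"grip": 0,"tx": 4.5,"ty": -3.5},
    {"grip": 0,"tx": 4.5,"ty": -3.5},
    {"grip": 0,"tx": 4.5,"ty": -3.5},
    {"grip": 0,"tx": 4.5,"ty": -3.5},
    {"grip": 0,"tx": 4.5,"ty": -3.5},
    {"grip": 0,"tx": 4.5,"ty": -3.5},
    {"grip": 0,"tx": 4.5,"ty": -3.5},
  ],
)

```text
invalid input
```

```bash
python3 -c "
from h import *
go(.018,-.1425,.07)"
```

```text
t 0.1 tilt [-0.001  0.002 -1.   ] rack [-0.5144 -0.5553] tip z 0.2136 F [0.42 0.09 0.3 ] yaw 9.42 shift(after yaw) [ 53.25 -41.26  14.43] before [ 59.28 -31.99  14.43]
```

>>> drive_tool(
  commands=[
    {"grip": 0,"tx": 0,"ty": 0,"tz": 0,"yaw": 9.4},
    {"grip": 0,"tx": 4.5,"ty": -3.5,"tz": 0,"yaw": 0},
    {"grip": 0,"tx": 4.5,"ty": -3.5,"tz": 0,"yaw": 0},
    {"grip": 0,"tx": 4.5,"ty": -3.5,"tz": 0,"yaw": 0},
    {"grip": 0,"tx": 4.5,"ty": -3.5,"tz": 0,"yaw": 0},
    {"grip": 0,"tx": 4.5,"ty": -3.5,"tz": 0,"yaw": 0},
    {"grip": 0,"tx": 4.5,"ty": -3.5,"tz": 0,"yaw": 0},
    {"grip": 0,"tx": 4.5,"ty": -3.5,"tz": 0,"yaw": 0},
  ],
)

```text
time: 1.1
ee_pos: [0.4898, -0.3071, 0.4044]
eef_rot: [-3.127, -0.301, 0.001]
wrist_force: [0.6, -1.2, 0.7]
finger_gap: 0.219
gripper_force: 0.0
```

```bash
python3 -c "
from h import *
go(.018,-.1425,.07)"
```

```text
t 1.1 tilt [-0.  0. -1.] rack [-0.1984 -0.309 ] tip z 0.2144 F [ 0.57 -1.17  0.66] yaw 0.01 shift(after yaw) [ 21.64 -16.64  14.43] before [ 21.64 -16.64  14.43]
```

>>> drive_tool(
  commands=[
    {"grip": 0,"tx": 4.3,"ty": -3.3,"tz": 0,"yaw": 0},
    {"grip": 0,"tx": 4.3,"ty": -3.3,"tz": 0,"yaw": 0},
    {"grip": 0,"tx": 4.3,"ty": -3.3,"tz": 0,"yaw": 0},
    {"grip": 0,"tx": 4.3,"ty": -3.3,"tz": 1,"yaw": 0},
    {"grip": 0,"tx": 4.2,"ty": -3.2,"tz": 3,"yaw": 0},
    {"grip": 0,"tx": 0,"ty": 0,"tz": 5,"yaw": 0},
    {"grip": 0,"tx": 0,"ty": 0,"tz": 4.4,"yaw": 0},
    {"grip": 0,"tx": 0,"ty": 0,"tz": 0,"yaw": 0},
  ],
)

```text
time: 2.1
ee_pos: [0.6658, -0.1063, 0.265]
eef_rot: [-3.124, -0.301, 0.016]
wrist_force: [-0.9, 0.1, 0.0]
finger_gap: 0.007
gripper_force: 0.0
```

Run:
```python
from h import *
go(.018,-.1425,.052)
for n in("top","side"):
    p=r.grab_frame(n)[0]; c=p[140:240,110:340] if n=="top" else p[110:300,200:340]
    cv2.imwrite(f"pics/{n}1.png",cv2.resize(c,None,fx=3,fy=3,interpolation=cv2.INTER_CUBIC))
s=r.sense(); print(proj("side",np.array(s["ee_pos"])-[0,0,.19]))
```

```text
t 2.1 tilt [-0.01   0.003 -1.   ] rack [ 0.0127 -0.1454] tip z 0.075 F [-0.86  0.09  0.  ] yaw 0.04 shift(after yaw) [ 0.55 -0.28  2.29] before [ 0.55 -0.28  2.29]
[251.8026167  142.14842102]
```

View pics/side1.png

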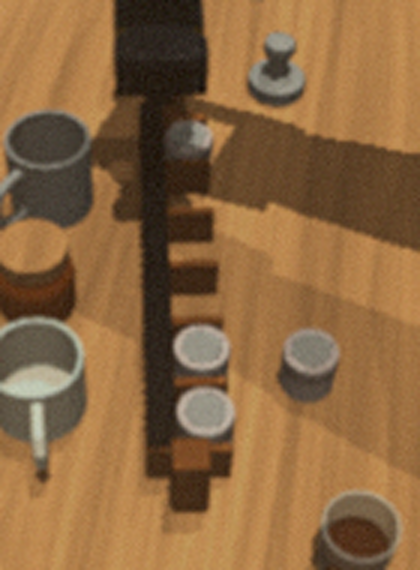

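The side view shows the fingers, dark, over the round-post end of the rail at crop (160,95). Nothing else has moved. Settle reading next, then touchdown.

```bash
python3 -c "
from h import *
go(.018,-.1425,.052)"
```

```text
t 2.2 tilt [ 0. -0. -1.] rack [ 0.0147 -0.1466] tip z 0.0814 F [-0.12 -0.06  0.57] yaw 0.01 shift(after yaw) [ 0.33 -0.41  2.94] before [ 0.33 -0.41  2.94]
```

>>> drive_tool(
  commands=[
    {"grip": 0,"tx": 0.3,"ty": -0.4,"tz": 1,"yaw": 0},
    {"grip": 0,"tx": 0,"ty": 0,"tz": 1,"yaw": 0},
    {"grip": 0,"tx": 0,"ty": 0,"tz": 0.5,"yaw": 0},
    {"grip": 0,"tx": 0,"ty": 0,"tz": 0.1,"yaw": 0},
    {"grip": 0,"tx": 0,"ty": 0,"tz": 0.1,"yaw": 0},
    {"grip": 0,"tx": 0,"ty": 0,"tz": 0,"yaw": 0},
    {"grip": 0,"tx": 0,"ty": 0,"tz": 0,"yaw": 0},
    {"grip": 0,"tx": 0,"ty": 0,"tz": 0,"yaw": 0},
  ],
)

```text
time: 3.2
ee_pos: [0.67, -0.1025, 0.2439]
eef_rot: [3.127, 0.301, 0.001]
wrist_force: [0.3, 0.2, 0.7]
finger_gap: 0.003
gripper_force: 0.0
```

```bash
python3 -c "
from h import *
go(.018,-.1425,.052)"
```

```text
t 3.2 tilt [ 0. -0. -1.] rack [ 0.0175 -0.1425] tip z 0.0539 F [0.34 0.23 0.73] yaw 0.01 shift(after yaw) [0.05 0.   0.19] before [0.05 0.   0.19]
```

>>> drive_tool(
  commands=[
    {"grip": 0,"tx": 0,"ty": 0,"tz": 0.1,"yaw": 0},
    {"grip": 0,"tx": 0,"ty": 0,"tz": 0.05,"yaw": 0},
    {"grip": 0,"tx": 0,"ty": 0,"tz": 0.05,"yaw": 0},
    {"grip": 0,"tx": 0,"ty": 0,"tz": 0.05,"yaw": 0},
    {"grip": 0,"tx": 0,"ty": 0,"tz": 0.05,"yaw": 0},
    {"grip": 0,"tx": 0,"ty": 0,"tz": 0,"yaw": 0},
    {"grip": 0,"tx": 0,"ty": 0,"tz": 0,"yaw": 0},
    {"grip": 0,"tx": 0,"ty": 0,"tz": 0,"yaw": 0},
  ],
)

```text
time: 4.2
ee_pos: [0.67, -0.1025, 0.2408]
eef_rot: [-3.127, -0.301, -0.0]
wrist_force: [-1.5, 0.4, 2.3]
finger_gap: 0.001
gripper_force: 1.4
```

```bash
python3 -c "
from h import *
go(.018,-.0285,.0505)"
```

```text
t 4.2 tilt [ 0.  0. -1.] rack [ 0.0175 -0.1424] tip z 0.0508 F [-1.55  0.38  2.32] yaw 0.02 shift(after yaw) [  0.05 -11.39   0.03] before [  0.05 -11.39   0.03]
```

>>> drive_tool(
  commands=[
    {"grip": 0,"tx": 0,"ty": 0,"tz": 0.1,"yaw": 0},
    {"grip": 0,"tx": 0,"ty": -0.4,"tz": 0,"yaw": 0},
    {"grip": 0,"tx": 0,"ty": -0.8,"tz": 0,"yaw": 0},
    {"grip": 0,"tx": 0,"ty": -0.8,"tz": 0,"yaw": 0},
    {"grip": 0,"tx": 0,"ty": -0.8,"tz": 0,"yaw": 0},
    {"grip": 0,"tx": 0,"ty": -0.8,"tz": 0,"yaw": 0},
    {"grip": 0,"tx": 0,"ty": -0.8,"tz": 0,"yaw": 0},
    {"grip": 0,"tx": 0,"ty": -0.8,"tz": 0,"yaw": 0},
  ],
)

```text
time: 5.2
ee_pos: [0.6599, -0.0509, 0.2398]
eef_rot: [3.127, 0.301, 0.0]
wrist_force: [0.8, -2.8, 4.1]
finger_gap: 0.001
gripper_force: 1.8
```

```bash
python3 -c "
from h import *
go(.018,-.0285,.0495)"
```

```text
t 5.2 tilt [ 0. -0. -1.] rack [ 0.0174 -0.0899] tip z 0.0498 F [ 0.77 -2.81  4.1 ] yaw 0.02 shift(after yaw) [ 0.06 -6.14  0.03] before [ 0.06 -6.14  0.03]
```

>>> drive_tool(
  commands=[
    {"grip": 0,"tx": 0,"ty": -0.8,"tz": 0,"yaw": 0},
    {"grip": 0,"tx": 0,"ty": -0.9,"tz": 0,"yaw": 0},
    {"grip": 0,"tx": 0,"ty": -1.0,"tz": 0,"yaw": 0},
    {"grip": 0,"tx": 0,"ty": -1.0,"tz": 0,"yaw": 0},
    {"grip": 0,"tx": 0,"ty": -1.0,"tz": 0,"yaw": 0},
    {"grip": 0,"tx": 0,"ty": -0.9,"tz": 0,"yaw": 0},
    {"grip": 0,"tx": 0,"ty": -0.4,"tz": 0,"yaw": 0},
    {"grip": 0,"tx": 0,"ty": 0,"tz": 0,"yaw": 0},
  ],
)

```text
time: 6.2
ee_pos: [0.6484, 0.0082, 0.2396]
eef_rot: [-3.126, -0.301, 0.001]
wrist_force: [-0.6, 0.9, 3.5]
finger_gap: 0.004
gripper_force: 1.9
```

```bash
python3 -c "
from h import *
go(.018,-.0285,.0495)"
```

```text
t 6.2 tilt [-0.001  0.001 -1.   ] rack [ 0.0174 -0.0297] tip z 0.0496 F [-0.58  0.93  3.46] yaw 0.02 shift(after yaw) [ 0.06 -0.12  0.02] before [ 0.06 -0.12  0.02]
```

>>> drive_tool(
  commands=[
    {"grip": 0,"tx": 0,"ty": 0,"tz": -1,"yaw": 0},
    {"grip": 0,"tx": 0,"ty": 0,"tz": -2.5,"yaw": 0},
    {"grip": 0,"tx": 0,"ty": 0,"tz": -2.5,"yaw": 0},
    {"grip": 1.6,"tx": -4,"ty": 0,"tz": 0,"yaw": 0},
    {"grip": 1.6,"tx": 0,"ty": 0,"tz": 0,"yaw": 10},
    {"grip": 1.6,"tx": 0,"ty": 0,"tz": 0,"yaw": 10},
    {"grip": 1.6,"tx": 0,"ty": 0,"tz": 0,"yaw": 10},
    {"grip": 1.6,"tx": 0,"ty": 0,"tz": 0,"yaw": 10},
  ],
)

```text
time: 7.2
ee_pos: [0.6089, -0.0002, 0.2992]
eef_rot: [-3.039, 0.796, 0.003]
wrist_force: [-0.7, -0.7, 0.1]
finger_gap: 0.171
gripper_force: 0.0
```

>>> drive_tool(
  commands=[
    {"grip": 1.6,"tx": 0,"ty": 0,"tz": 0,"yaw": 10},
    {"grip": 1.6,"tx": 0,"ty": 0,"tz": 0,"yaw": 10},
    {"grip": 1.6,"tx": 0,"ty": 0,"tz": 0,"yaw": 10},
    {"grip": 1.6,"tx": 0,"ty": 0,"tz": 0,"yaw": 10},
    {"grip": 1.6,"tx": 0,"ty": 0,"tz": 0,"yaw": 10},
    {"grip": 1.6,"tx": 0,"ty": 0,"tz": 0,"yaw": 0},
    {"grip": 1.6,"tx": 0,"ty": 0,"tz": 0,"yaw": 0},
    {"grip": 1.6,"tx": 0,"ty": 0,"tz": 0,"yaw": 0},
  ],
)

```text
time: 8.2
ee_pos: [0.6092, -0.0002, 0.2997]
eef_rot: [2.425, -1.997, -0.001]
wrist_force: [-0.2, -0.4, 0.4]
finger_gap: 0.169
gripper_force: 0.0
```

```bash
python3 -c "
from h import *
go(-.094,.136,.10,-90)"
```

```text
t 8.2 tilt [-0.  0. -1.] rack [-0.0227 -0.0304] tip z 0.1097 F [-0.22 -0.42  0.38] yaw 0.09 shift(after yaw) [-16.64   7.13   0.97] before [-16.65   7.11   0.97]
```

>>> drive_tool(
  commands=[
    {"grip": 1.6,"tx": -3,"ty": 3.5,"tz": 0,"yaw": 0},
    {"grip": 1.6,"tx": -4.5,"ty": 3.6,"tz": 0,"yaw": 0},
    {"grip": 1.6,"tx": -4.5,"ty": 0,"tz": 0,"yaw": 0},
    {"grip": 1.6,"tx": -4.6,"ty": 0,"tz": 0,"yaw": 0},
    {"grip": 1.6,"tx": 0,"ty": 0,"tz": 3,"yaw": 0},
    {"grip": 1.6,"tx": 0,"ty": 0,"tz": 3,"yaw": 0},
    {"grip": 1.6,"tx": 0,"ty": 0,"tz": 0,"yaw": 0},
    {"grip": 1.6,"tx": 0,"ty": 0,"tz": 0,"yaw": 0},
  ],
)

```text
time: 9.2
ee_pos: [0.5077, 0.0928, 0.2407]
eef_rot: [-2.45, 1.879, 0.061]
wrist_force: [0.5, -0.2, 0.3]
finger_gap: 0.168
gripper_force: 0.0
```

```bash
python3 -c "
from h import *
go(-.094,.136,.012,-90)"
```

```text
t 9.2 tilt [ 0.001  0.066 -0.998] rack [-0.1047  0.0802] tip z 0.0507 F [ 0.5  -0.17  0.33] yaw 4.1 shift(after yaw) [-5.32 -1.01  4.24] before [-5.23 -1.39  4.24]
```

Run:
```python
from h import *
r.grab_frame("top")
s=r.sense();print(s["qpos"].round(3),s["qd"].round(3))
go(-.094,.136,.012,-90)
print([str(l) for l in (np.degrees(np.arctan2(*s["ee_pos"][1::-1])),)])
```

```text
[ 0.063 -0.011  2.084  0.076  1.063  2.906] [-0.005 -0.011 -0.001 -0.001  0.    -0.   ]
t 9.25 tilt [ 0.002  0.066 -0.998] rack [-0.1046  0.0801] tip z 0.0512 F [-0.46  0.24  1.02] yaw 4.09 shift(after yaw) [-5.33 -1.    4.28] before [-5.24 -1.37  4.28]
['10.344906092858356']
```

Joint 6 is at its limit. I'll lift and use the half-turned orientation instead.

>>> drive_tool(
  commands=[
    {"grip": 1.6,"tx": 0,"ty": 0,"tz": -3,"yaw": 0},
    {"grip": 1.6,"tx": 0,"ty": 0,"tz": -3,"yaw": 0},
    {"grip": 1.6,"tx": 0,"ty": 0,"tz": 0,"yaw": -10},
    {"grip": 1.6,"tx": 0,"ty": 0,"tz": 0,"yaw": -10},
    {"grip": 1.6,"tx": 0,"ty": 0,"tz": 0,"yaw": -10},
    {"grip": 1.6,"tx": 0,"ty": 0,"tz": 0,"yaw": -10},
    {"grip": 1.6,"tx": 0,"ty": 0,"tz": 0,"yaw": -10},
    {"grip": 1.6,"tx": 0,"ty": 0,"tz": 0,"yaw": -10},
  ],
)

```text
time: 10.25
ee_pos: [0.5074, 0.0885, 0.3014]
eef_rot: [-3.05, 0.392, 0.009]
wrist_force: [0.2, -0.4, 0.6]
finger_gap: 0.166
gripper_force: 0.0
```

```bash
python3 -c "
from h import *
go(-.094,.136,.1,90)"
```

```text
t 10.25 tilt [ 0.003  0.066 -0.998] rack [-0.1058  0.0761] tip z 0.1114 F [ 0.15 -0.44  0.58] yaw -115.61 shift(after yaw) [5.91 1.16 1.55] before [-1.51 -5.83  1.55]
```

A 3.8° sideways tilt remains from joint 6 saturating. Saturating the opposite limit should undo it, so I'll turn there, high above everything.

>>> drive_tool(
  commands=[
    {"grip": 1.6,"tx": 0,"ty": 0,"tz": -2,"yaw": -10.7},
    {"grip": 1.6,"tx": 0,"ty": 0,"tz": 0,"yaw": -10.7},
    {"grip": 1.6,"tx": 0,"ty": 0,"tz": 0,"yaw": -10.7},
    {"grip": 1.6,"tx": 0,"ty": 0,"tz": 0,"yaw": -10.7},
    {"grip": 1.6,"tx": 0,"ty": 0,"tz": 0,"yaw": -10.7},
    {"grip": 1.6,"tx": 0,"ty": 0,"tz": 0,"yaw": -10.7},
    {"grip": 1.6,"tx": 0,"ty": 0,"tz": 0,"yaw": -10.7},
    {"grip": 1.6,"tx": 0,"ty": 0,"tz": 0,"yaw": -10.7},
  ],
)

```text
time: 11.25
ee_pos: [0.5073, 0.0872, 0.3214]
eef_rot: [-2.515, -1.793, -0.063]
wrist_force: [-0.1, -0.1, -0.1]
finger_gap: 0.168
gripper_force: 0.0
```

>>> drive_tool(
  commands=[
    {"grip": 1.6,"tx": 0,"ty": 0,"tz": 0,"yaw": -10.7},
    {"grip": 1.6,"tx": 0,"ty": 0,"tz": 0,"yaw": -10.7},
    {"grip": 1.6,"tx": 0,"ty": 0,"tz": 0,"yaw": -10.7},
    {"grip": 1.6,"tx": 0,"ty": 0,"tz": 0,"yaw": -10.7},
    {"grip": 1.6,"tx": 0,"ty": 0,"tz": 0,"yaw": -10.7},
    {"grip": 1.6,"tx": 0,"ty": 0,"tz": 0,"yaw": -10.7},
    {"grip": 1.6,"tx": 0,"ty": 0,"tz": 0,"yaw": -10.7},
    {"grip": 1.6,"tx": 0,"ty": 0,"tz": 0,"yaw": -10.7},
  ],
)

```text
time: 12.25
ee_pos: [0.5073, 0.0872, 0.3214]
eef_rot: [-0.636, -3.064, -0.103]
wrist_force: [0.3, -0.1, 0.4]
finger_gap: 0.169
gripper_force: 0.0
```

```bash
python3 -c "
from h import *
go(-.094,.136,.1,90);s=r.sense();print(np.degrees(s['qpos']).round(1))"
```

```text
t 12.25 tilt [ 0.003  0.066 -0.998] rack [-0.1061  0.0747] tip z 0.1314 F [ 0.29 -0.13  0.37] yaw 55.63 shift(after yaw) [5.91 1.15 3.55] before [2.38 5.53 3.55]
[  3.   -6.5 116.5   4.   69.7 -64.9]
```

>>> drive_tool(
  commands=[
    {"grip": 1.6,"tx": 0,"ty": 0,"tz": 0,"yaw": -10.7},
    {"grip": 1.6,"tx": 0,"ty": 0,"tz": 0,"yaw": -10.7},
    {"grip": 1.6,"tx": 0,"ty": 0,"tz": 0,"yaw": -10.7},
    {"grip": 1.6,"tx": 0,"ty": 0,"tz": 0,"yaw": -10.7},
    {"grip": 1.6,"tx": 0,"ty": 0,"tz": 0,"yaw": -10.7},
    {"grip": 1.6,"tx": 0,"ty": 0,"tz": 0,"yaw": -10.7},
    {"grip": 1.6,"tx": 0,"ty": 0,"tz": 0,"yaw": -10.7},
    {"grip": 1.6,"tx": 0,"ty": 0,"tz": 0,"yaw": -10.7},
  ],
)

```text
time: 13.25
ee_pos: [0.5073, 0.0872, 0.3214]
eef_rot: [-1.602, 2.658, 0.086]
wrist_force: [-0.3, -0.2, -0.0]
finger_gap: 0.169
gripper_force: 0.0
```

>>> drive_tool(
  commands=[
    {"grip": 1.6,"tx": 0,"ty": 0,"tz": 0,"yaw": -10.7},
    {"grip": 1.6,"tx": 0,"ty": 0,"tz": 0,"yaw": -9},
    {"grip": 1.6,"tx": 0,"ty": 0,"tz": 0,"yaw": 0},
    {"grip": 1.6,"tx": 0,"ty": 0,"tz": 0,"yaw": 0},
    {"grip": 1.6,"tx": 0,"ty": 0,"tz": 0,"yaw": 0},
    {"grip": 1.6,"tx": 0,"ty": 0,"tz": 0,"yaw": 0},
    {"grip": 1.6,"tx": 0,"ty": 0,"tz": 0,"yaw": 0},
    {"grip": 1.6,"tx": 0,"ty": 0,"tz": 0,"yaw": 0},
  ],
)

```text
time: 14.25
ee_pos: [0.5054, 0.1024, 0.3201]
eef_rot: [-2.008, 2.373, 0.058]
wrist_force: [0.2, -0.0, 0.4]
finger_gap: 0.164
gripper_force: 0.0
```

```bash
python3 -c "
from h import *
go(-.094,.136,.1,90);s=r.sense();print(np.degrees(s['qpos']).round(1))"
```

```text
t 14.25 tilt [ 0.001  0.05  -0.999] rack [-0.1051  0.09  ] tip z 0.1301 F [ 0.22 -0.05  0.4 ] yaw -200.51 shift(after yaw) [4.44 1.08 3.25] before [-4.54  0.54  3.25]
[   4.9   -6.3  116.4    3.    69.6 -166.6]
```

>>> drive_tool(
  commands=[
    {"grip": 1.6,"tx": 0,"ty": 0,"tz": 0,"yaw": -5},
    {"grip": 1.6,"tx": 0,"ty": 0,"tz": 0,"yaw": 0},
    {"grip": 1.6,"tx": 0,"ty": 0,"tz": 0,"yaw": -5},
    {"grip": 1.6,"tx": 0,"ty": 0,"tz": 0,"yaw": 0},
    {"grip": 1.6,"tx": 0,"ty": 0,"tz": 0,"yaw": 0},
    {"grip": 1.6,"tx": 0,"ty": 0,"tz": 0,"yaw": 0},
    {"grip": 1.6,"tx": 0,"ty": 0,"tz": 0,"yaw": 0},
    {"grip": 1.6,"tx": 0,"ty": 0,"tz": 0,"yaw": 0},
  ],
)

```text
time: 15.25
ee_pos: [0.4977, 0.1484, 0.3209]
eef_rot: [-2.163, 2.267, -0.009]
wrist_force: [0.3, 0.4, -0.0]
finger_gap: 0.169
gripper_force: 0.0
```

```bash
python3 -c "
from h import *
go(-.094,.136,.1,90);s=r.sense();print(np.degrees(s['qpos']).round(1))"
```

```text
t 15.25 tilt [ 0.01   0.001 -1.   ] rack [-0.1039  0.1366] tip z 0.1309 F [ 0.32  0.36 -0.05] yaw -193.66 shift(after yaw) [-0.06  0.96  3.1 ] before [-0.17 -0.95  3.1 ]
[  10.7   -5.8  115.9   -0.    69.4 -166.6]
```

>>> drive_tool(
  commands=[
    {"grip": 1.6,"tx": 0,"ty": 0,"tz": 0,"yaw": 10.4},
    {"grip": 1.6,"tx": 0,"ty": 0,"tz": 0,"yaw": 10.4},
    {"grip": 1.6,"tx": 0,"ty": 0,"tz": 0,"yaw": 10.4},
    {"grip": 1.6,"tx": 0,"ty": 0,"tz": 0,"yaw": 10.4},
    {"grip": 1.6,"tx": 0,"ty": 0,"tz": 0,"yaw": 10.4},
    {"grip": 1.6,"tx": 0,"ty": 0,"tz": 0,"yaw": 10.4},
    {"grip": 1.6,"tx": 0,"ty": 0,"tz": 0,"yaw": 10.4},
    {"grip": 1.6,"tx": 0,"ty": 0,"tz": 0,"yaw": 10.4},
  ],
)

```text
time: 16.25
ee_pos: [0.4977, 0.1485, 0.3209]
eef_rot: [-0.103, 3.13, 0.001]
wrist_force: [-0.3, -0.5, -0.9]
finger_gap: 0.167
gripper_force: 0.0
```

>>> drive_tool(
  commands=[
    {"grip": 1.6,"tx": 0,"ty": 0,"tz": 0,"yaw": 10.4},
    {"grip": 1.6,"tx": 0,"ty": 0,"tz": 0,"yaw": 10.4},
    {"grip": 1.6,"tx": 0,"ty": 0,"tz": 0,"yaw": 10.4},
    {"grip": 1.6,"tx": 0,"ty": 0,"tz": 0,"yaw": 10.4},
    {"grip": 1.6,"tx": 0,"ty": 0,"tz": 0,"yaw": 10.4},
    {"grip": 1.6,"tx": 0,"ty": 0,"tz": 0,"yaw": 10.4},
    {"grip": 1.6,"tx": 0,"ty": 0,"tz": 0,"yaw": 10.4},
    {"grip": 1.6,"tx": 0,"ty": 0,"tz": 0,"yaw": 10.2},
  ],
)

```text
time: 17.25
ee_pos: [0.4977, 0.1486, 0.3209]
eef_rot: [1.998, 2.415, 0.011]
wrist_force: [0.3, -0.2, -0.1]
finger_gap: 0.167
gripper_force: 0.0
```

```bash
python3 -c "
from h import *
p=tins('top'); cv2.imwrite('pics/top2.png',cv2.resize(p[130:290,70:370],None,fx=2.6,fy=2.6)); tins('side')
go(-.095,.136,.012,90);s=r.sense();print(np.degrees(s['qpos']).round(1))"
```

```text
top [288 171  21  20 325] [ 0.6401 -0.109   0.04  ] rack [-0.0131 -0.1431]
top [179 191  20  18 177] [0.6036 0.1106 0.04  ] rack [-0.0071  0.0794]
side [255 151  15  11 136] [ 0.6401 -0.1056  0.04  ] rack [-0.0125 -0.1398]
side [258 219  16  14 108] [0.6044 0.1138 0.04  ] rack [-0.0058  0.0824]
side [259 240  19  16 160] [0.5878 0.1774 0.04  ] rack [-0.0099  0.148 ]
t 17.35 tilt [ 0.01   0.001 -1.   ] rack [-0.1039  0.1368] tip z 0.1309 F [-0.43 -0.04 -0.28] yaw 0.18 shift(after yaw) [-0.07  0.77 11.9 ] before [-0.08  0.77 11.9 ]
[ 10.7  -5.8 115.9  -0.   69.4  -0.4]
```

View pics/top2.png

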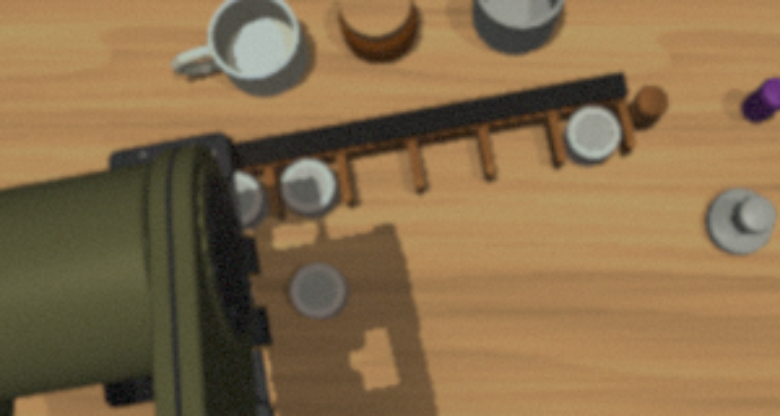

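Top view: the tin is untouched at crop (318,290), in the arm's shadow, and nothing has been disturbed. I'll descend beside it, on the +y side.

>>> drive_tool(
  commands=[
    {"grip": 1.6,"tx": 0,"ty": 0.7,"tz": 1,"yaw": 0},
    {"grip": 1.6,"tx": 0,"ty": 0,"tz": 2.5,"yaw": 0},
    {"grip": 1.6,"tx": 0,"ty": 0,"tz": 2.5,"yaw": 0},
    {"grip": 1.6,"tx": 0,"ty": 0,"tz": 2.5,"yaw": 0},
    {"grip": 1.6,"tx": 0,"ty": 0,"tz": 2,"yaw": 0},
    {"grip": 1.6,"tx": 0,"ty": 0,"tz": 1.2,"yaw": 0},
    {"grip": 1.6,"tx": 0,"ty": 0,"tz": 0.1,"yaw": 0},
    {"grip": 1.6,"tx": 0,"ty": 0,"tz": 0,"yaw": 0},
  ],
)

```text
time: 18.35
ee_pos: [0.5061, 0.1502, 0.2036]
eef_rot: [1.99, 2.421, 0.012]
wrist_force: [-0.3, 0.2, -0.7]
finger_gap: 0.172
gripper_force: 0.0
```

```bash
python3 - <<'E'
s=open("h.py").read()
s=s.replace('d=np.r_[world(x,y),ztip+.19]-s["ee_pos"]','tip=s["ee_pos"]+.19*Rm[:,2]; d=np.r_[world(x,y),ztip]-tip').replace('rack(s["ee_pos"])','rack(tip)').replace('round(s["ee_pos"][2]-.19,4)','round(tip[2],4)')
open("h.py","w").write(s)
E
python3 -c "
from h import *
go(-.094,.002,.012,90);s=r.sense();print(np.degrees(s['qpos']).round(1))"
```

```text
t 18.35 tilt [ 0.011  0.001 -1.   ] rack [-0.0932  0.1367] tip z 0.0136 F [-0.26  0.16 -0.68] yaw 0.19 shift(after yaw) [-13.47  -0.08   0.17] before [-13.47  -0.12   0.17]
[ 10.7   4.1 118.8  -0.   56.5  -0.4]
```

>>> drive_tool(
  commands=[
    {"grip": 1.6,"tx": -0.6,"ty": -0.1,"tz": 0.1,"yaw": 0},
    {"grip": 1.6,"tx": -0.6,"ty": 0,"tz": 0,"yaw": 0},
    {"grip": 1.6,"tx": -0.6,"ty": 0,"tz": 0,"yaw": 0},
    {"grip": 1.6,"tx": -0.8,"ty": 0,"tz": 0,"yaw": 0},
    {"grip": 1.6,"tx": -0.9,"ty": 0,"tz": 0,"yaw": 0},
    {"grip": 1.6,"tx": -0.9,"ty": 0,"tz": 0,"yaw": 0},
    {"grip": 1.6,"tx": -0.9,"ty": 0,"tz": 0,"yaw": 0},
    {"grip": 1.6,"tx": -0.9,"ty": 0,"tz": 0,"yaw": 0},
  ],
)

```text
time: 19.35
ee_pos: [0.5168, 0.0885, 0.202]
eef_rot: [1.991, 2.421, 0.011]
wrist_force: [0.2, 0.9, 1.0]
finger_gap: 0.167
gripper_force: 0.4
```

```bash
python3 -c "
from h import *
go(-.094,.001,.012,90)
p=tins('top')"
```

```text
t 19.35 tilt [ 0.01   0.001 -1.   ] rack [-0.0947  0.0741] tip z 0.012 F [0.16 0.94 0.97] yaw 0.16 shift(after yaw) [-7.31  0.07  0.01] before [-7.31  0.05  0.01]
top [288 171  21  20 323] [ 0.64  -0.109  0.04 ] rack [-0.0132 -0.1431]
```

>>> drive_tool(
  commands=[
    {"grip": 1.6,"tx": -1,"ty": 0,"tz": 0,"yaw": 0},
    {"grip": 1.6,"tx": -1,"ty": 0,"tz": 0,"yaw": 0},
    {"grip": 1.6,"tx": -1,"ty": 0,"tz": 0,"yaw": 0},
    {"grip": 1.6,"tx": -1,"ty": 0,"tz": 0,"yaw": 0},
    {"grip": 1.6,"tx": -1,"ty": 0,"tz": 0,"yaw": 0},
    {"grip": 1.6,"tx": -1,"ty": 0,"tz": 0,"yaw": 0},
    {"grip": 1.6,"tx": -0.8,"ty": 0,"tz": 0,"yaw": 0},
    {"grip": 1.6,"tx": -0.5,"ty": 0,"tz": 0,"yaw": 0},
  ],
)

```text
time: 20.4
ee_pos: [0.5309, 0.0169, 0.2021]
eef_rot: [1.991, 2.421, 0.011]
wrist_force: [-0.5, 1.0, 0.9]
finger_gap: 0.167
gripper_force: 0.2
```

```bash
python3 -c "
from h import *
go(-.094,.001,.012,90)
s=tins('side');p=tins('top');cv2.imwrite('pics/top3.png',np.vstack([p[130:300,100:380],s[130:300,150:430]])[:, :])"
```

```text
t 20.4 tilt [ 0.01   0.001 -1.   ] rack [-0.0945  0.0012] tip z 0.0121 F [-0.49  1.03  0.86] yaw 0.15 shift(after yaw) [-0.02  0.05  0.01] before [-0.02  0.05  0.01]
side [255 151  15  10 119] [ 0.6414 -0.1077  0.04  ] rack [-0.0116 -0.1421]
side [258 218  18  16 220] [0.5967 0.1168 0.04  ] rack [-0.0127  0.0868]
side [259 239  19  17 250] [0.5854 0.1728 0.04  ] rack [-0.0131  0.144 ]
top [288 171  21  20 326] [ 0.6401 -0.109   0.04  ] rack [-0.0131 -0.1431]
top [178 191  13  21 186] [0.598  0.1225 0.04  ] rack [-0.0103  0.0922]
top [150 196  21  22 332] [0.5859 0.1703 0.04  ] rack [-0.0131  0.1414]
```

View pics/top3.png

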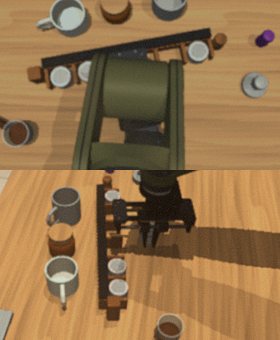

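The side view shows the gripper beside the unseen tin, and the rack tins are unmoved. I'll back off, lift, and turn to face the gap.

>>> drive_tool(
  commands=[
    {"grip": 1.6,"tx": 1,"ty": 0,"tz": 0,"yaw": 0},
    {"grip": 1.6,"tx": 2,"ty": 0,"tz": 0,"yaw": 0},
    {"grip": 1.6,"tx": 0,"ty": 0,"tz": -3,"yaw": 0},
    {"grip": 1.6,"tx": 0,"ty": 0,"tz": -4,"yaw": 0},
    {"grip": 1.6,"tx": 0,"ty": -2,"tz": -3,"yaw": 0},
    {"grip": 1.6,"tx": 0,"ty": -2,"tz": 0,"yaw": 0},
    {"grip": 1.6,"tx": 0,"ty": 0,"tz": 0,"yaw": 10},
    {"grip": 1.6,"tx": 0,"ty": 0,"tz": 0,"yaw": 10},
  ],
)

```text
time: 21.5
ee_pos: [0.4841, 0.0405, 0.3018]
eef_rot: [2.387, 2.034, 0.014]
wrist_force: [0.7, 0.1, -0.1]
finger_gap: 0.169
gripper_force: 0.0
```

>>> drive_tool(
  commands=[
    {"grip": 1.6,"tx": 0,"ty": 0,"tz": 0,"yaw": 10},
    {"grip": 1.6,"tx": 0,"ty": 0,"tz": 0,"yaw": 10},
    {"grip": 1.6,"tx": 0,"ty": 0,"tz": 0,"yaw": 10},
    {"grip": 1.6,"tx": 0,"ty": 0,"tz": 0,"yaw": 10},
    {"grip": 1.6,"tx": 0,"ty": 0,"tz": 0,"yaw": 10},
    {"grip": 1.6,"tx": 0,"ty": 0,"tz": 0,"yaw": 10},
    {"grip": 1.6,"tx": 0,"ty": 0,"tz": 0,"yaw": 10},
    {"grip": 1.6,"tx": 0,"ty": 0,"tz": 0,"yaw": 0},
  ],
)

```text
time: 22.5
ee_pos: [0.4844, 0.0403, 0.3016]
eef_rot: [-3.126, -0.31, -0.015]
wrist_force: [0.1, 0.8, 0.5]
finger_gap: 0.169
gripper_force: 0.0
```

```bash
python3 -c "
from h import *
go(-.145,-.0285,.11,0)
s=tins('side');p=tins('top');cv2.imwrite('pics/top4.png',np.vstack([p[130:300,100:380],s[100:300,150:430]])[:, :])"
```

```text
t 22.5 tilt [ 0.009  0.001 -1.   ] rack [-0.1357  0.033 ] tip z 0.1116 F [0.12 0.77 0.52] yaw 0.37 shift(after yaw) [-0.93  6.15  0.15] before [-0.97  6.14  0.15]
side [255 151  15  11 130] [ 0.6403 -0.1064  0.04  ] rack [-0.0124 -0.1406]
side [290 182   9  12  66] [ 0.5486 -0.0102  0.04  ] rack [-0.0841 -0.0287]
side [258 219  18  15 219] [0.5966 0.1168 0.04  ] rack [-0.0128  0.0868]
side [259 239  19  17 244] [0.5855 0.1726 0.04  ] rack [-0.0131  0.1437]
top [288 171  21  20 324] [ 0.6401 -0.109   0.04  ] rack [-0.0131 -0.1431]
top [178 191  21  21 341] [0.5966 0.1147 0.04  ] rack [-0.0132  0.0848]
top [150 196  21  18 247] [0.5905 0.1712 0.04  ] rack [-0.0085  0.1414]
```

View pics/top4.png

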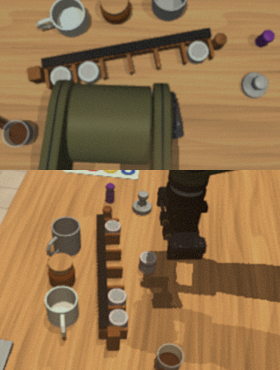

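The side half shows the tin standing upright at crop (148,258), about pixel (298,186), clear of the gripper. Next I'll measure its top rim.

```bash
python3 -c "
from h import *
p=r.grab_frame('side')[0];c=p[168:212,278:322]
h=cv2.cvtColor(c,cv2.COLOR_BGR2HSV)
cv2.imwrite('pics/c5.png',cv2.resize(c,None,fx=8,fy=8,interpolation=cv2.INTER_CUBIC))
m=(h[...,1]<75).astype(np.uint8); print(cv2.connectedComponentsWithStats(m)[2])
for y in (-.0285,-.033,-.024): print(y,proj('side',np.r_[world(-.094,y),.04]).round(1))
"
```

```text
[[   0    0   44   44 1686]
 [  40    0    1    1    1]
 [  12   14   17   21  249]]
-0.0285 [297.8 186.9]
-0.033 [297.6 185.5]
-0.024 [298.  188.2]
```

View pics/c5.png

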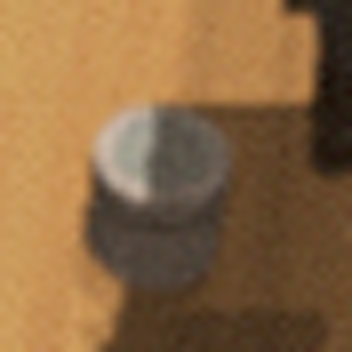

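The crop shows the rim ellipse centred at (160,158), pixel (297.5,187.3). That puts the tin at rack (-94, -28 mm), aligned with gap 3.

>>> drive_tool(
  commands=[
    {"grip": 1.6,"tx": -0.2,"ty": 2,"tz": 0,"yaw": 0.4},
    {"grip": 1.6,"tx": -0.3,"ty": 2,"tz": 0,"yaw": 0},
    {"grip": 1.6,"tx": 0,"ty": 2.1,"tz": 0,"yaw": 0},
    {"grip": 1.6,"tx": 0,"ty": 0,"tz": 2,"yaw": 0},
    {"grip": 1.6,"tx": 0,"ty": 0,"tz": 2.5,"yaw": 0},
    {"grip": 1.6,"tx": 0,"ty": 0,"tz": 2.5,"yaw": 0},
    {"grip": 1.6,"tx": 0,"ty": 0,"tz": 2,"yaw": 0},
    {"grip": 1.6,"tx": 0,"ty": 0,"tz": 0.8,"yaw": 0},
  ],
)

```text
time: 23.65
ee_pos: [0.4918, -0.0214, 0.2023]
eef_rot: [-3.127, -0.296, -0.012]
wrist_force: [-0.2, -0.3, -0.8]
finger_gap: 0.171
gripper_force: 0.0
```

```bash
python3 -c "
from h import *
r.grab_frame('side')
go(-.0424,-.0285,.012,0)"
```

```text
t 23.7 tilt [ 0.007  0.002 -1.   ] rack [-0.1408 -0.0289] tip z 0.012 F [-1.33 -0.42 -0.02] yaw -0.17 shift(after yaw) [ 9.84 -0.04  0.07] before [ 9.84 -0.07  0.07]
```

>>> drive_tool(
  commands=[
    {"grip": 1.6,"tx": 0.6,"ty": 0,"tz": 0,"yaw": -0.2},
    {"grip": 1.6,"tx": 0.6,"ty": 0,"tz": 0,"yaw": 0},
    {"grip": 1.6,"tx": 0.7,"ty": 0,"tz": 0,"yaw": 0},
    {"grip": 1.6,"tx": 0.9,"ty": 0,"tz": 0,"yaw": 0},
    {"grip": 1.6,"tx": 0.9,"ty": 0,"tz": 0,"yaw": 0},
    {"grip": 1.6,"tx": 0.9,"ty": 0,"tz": 0,"yaw": 0},
    {"grip": 1.6,"tx": 0.9,"ty": 0,"tz": 0,"yaw": 0},
    {"grip": 1.6,"tx": 0.6,"ty": 0,"tz": 0,"yaw": 0},
  ],
)

```text
time: 24.7
ee_pos: [0.5528, -0.01, 0.2042]
eef_rot: [-3.127, -0.3, -0.015]
wrist_force: [-1.2, -0.1, 0.6]
finger_gap: 0.166
gripper_force: 0.3
```

```bash
python3 -c "
from h import *
p=r.grab_frame('side')[0];go(-.0424,-.0285,.012,0)
cv2.imwrite('pics/s6.png',cv2.resize(p[110:270,220:340],None,fx=4,fy=3.7,interpolation=cv2.INTER_CUBIC))"
```

```text
t 24.75 tilt [ 0.011  0.001 -1.   ] rack [-0.0775 -0.0295] tip z 0.0144 F [-0.58 -0.02  1.  ] yaw -0.03 shift(after yaw) [ 3.51 -0.1   0.28] before [ 3.51 -0.1   0.28]
```

View pics/s6.png

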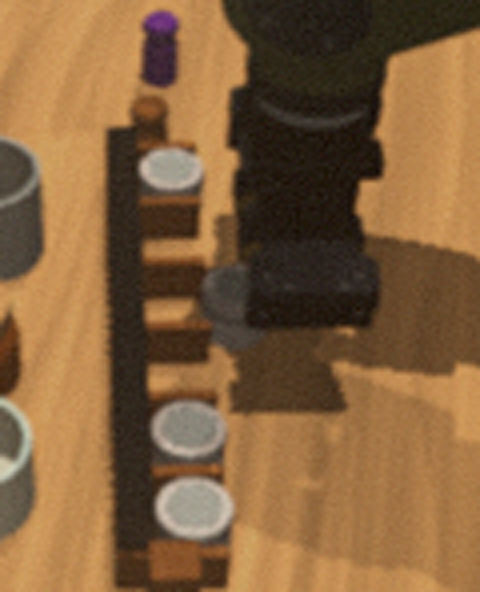

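The side crop shows the tin upright at the mouth of gap 3, at (228,290), between the second and third inner dividers. I'll continue slowly.

>>> drive_tool(
  commands=[
    {"grip": 1.6,"tx": 0.5,"ty": -0.05,"tz": 0.1,"yaw": 0},
    {"grip": 1.6,"tx": 0.5,"ty": -0.05,"tz": 0.1,"yaw": 0},
    {"grip": 1.6,"tx": 0.5,"ty": 0,"tz": 0,"yaw": 0},
    {"grip": 1.6,"tx": 0.5,"ty": 0,"tz": 0,"yaw": 0},
    {"grip": 1.6,"tx": 0.5,"ty": 0,"tz": 0,"yaw": 0},
    {"grip": 1.6,"tx": 0.3,"ty": 0,"tz": 0,"yaw": 0},
    {"grip": 1.6,"tx": 0.3,"ty": 0,"tz": 0,"yaw": 0},
    {"grip": 1.6,"tx": 0.1,"ty": 0,"tz": 0,"yaw": 0},
  ],
)

```text
time: 25.75
ee_pos: [0.5836, -0.003, 0.2026]
eef_rot: [-3.127, -0.299, -0.015]
wrist_force: [-1.0, -0.2, -0.2]
finger_gap: 0.17
gripper_force: 0.2
```

```bash
python3 -c "
from h import *
go(-.0424,-.0285,.012,0);tins('side')"
```

```text
t 25.75 tilt [ 0.01   0.001 -1.   ] rack [-0.0465 -0.0285] tip z 0.0126 F [-1.02 -0.2  -0.16] yaw -0.03 shift(after yaw) [0.41 0.   0.06] before [0.41 0.   0.06]
side [255 151  11  10  89] [ 0.6458 -0.1067  0.04  ] rack [-0.007  -0.1419]
side [258 219  18  15 211] [0.5964 0.1168 0.04  ] rack [-0.013   0.0868]
side [259 239  19  17 247] [0.5855 0.1723 0.04  ] rack [-0.0132  0.1435]
```

>>> drive_tool(
  commands=[
    {"grip": 1.6,"tx": 0.1,"ty": 0,"tz": 0,"yaw": 0},
    {"grip": 1.6,"tx": 0.1,"ty": 0,"tz": 0,"yaw": 0},
    {"grip": 1.6,"tx": 0.1,"ty": 0,"tz": 0,"yaw": 0},
    {"grip": 1.6,"tx": 0.05,"ty": 0,"tz": 0,"yaw": 0},
    {"grip": 1.6,"tx": 0.05,"ty": 0,"tz": 0,"yaw": 0},
    {"grip": 1.6,"tx": 0,"ty": 0,"tz": 0,"yaw": 0},
    {"grip": 1.6,"tx": 0,"ty": 0,"tz": 0,"yaw": 0},
    {"grip": 1.6,"tx": 0,"ty": 0,"tz": 0,"yaw": 0},
  ],
)

```text
time: 26.8
ee_pos: [0.587, -0.0024, 0.2024]
eef_rot: [-3.127, -0.299, -0.013]
wrist_force: [-5.3, -1.3, 3.7]
finger_gap: 0.169
gripper_force: 2.4
```

```bash
python3 -c "
from h import *
go(-.0424,-.0285,.012,0)"
```

```text
t 26.8 tilt [ 0.008  0.001 -1.   ] rack [-0.0434 -0.0284] tip z 0.0125 F [-5.35 -1.26  3.7 ] yaw -0.03 shift(after yaw) [0.1  0.01 0.05] before [0.1  0.01 0.05]
```

The force has risen to 5 N at the predicted home position. One small nudge to confirm, then a straight retreat.

>>> drive_tool(
  commands=[
    {"grip": 1.6,"tx": 0.05,"ty": 0,"tz": 0,"yaw": 0},
    {"grip": 1.6,"tx": 0,"ty": 0,"tz": 0,"yaw": 0},
    {"grip": 1.6,"tx": -0.3,"ty": 0,"tz": 0,"yaw": 0},
    {"grip": 1.6,"tx": -0.7,"ty": 0,"tz": 0,"yaw": 0},
    {"grip": 1.6,"tx": -2,"ty": 0,"tz": 0,"yaw": 0},
    {"grip": 1.6,"tx": -4,"ty": 0,"tz": 0,"yaw": 0},
    {"grip": 1.6,"tx": -2,"ty": 0,"tz": -3,"yaw": 0},
    {"grip": 1.6,"tx": 0,"ty": 0,"tz": -5,"yaw": 0},
  ],
)

```text
time: 27.8
ee_pos: [0.4963, -0.0193, 0.2799]
eef_rot: [-3.126, -0.298, -0.008]
wrist_force: [1.1, 0.1, 0.2]
finger_gap: 0.17
gripper_force: 0.0
```

>>> drive_tool(
  commands=[
    {"grip": 1.6,"tx": -3,"ty": 0,"tz": -5,"yaw": 0},
    {"grip": 1.6,"tx": -3,"ty": 4,"tz": -3,"yaw": 0},
    {"grip": 1.6,"tx": 0,"ty": 5,"tz": 0,"yaw": 0},
    {"grip": 1.6,"tx": 0,"ty": 5,"tz": 0,"yaw": 0},
    {"grip": 1.6,"tx": 0,"ty": 5,"tz": 0,"yaw": 0},
    {"grip": 1.6,"tx": 0,"ty": 5,"tz": 0,"yaw": 0},
    {"grip": 1.6,"tx": 0,"ty": 5,"tz": 0,"yaw": 0},
    {"grip": 1.6,"tx": 0,"ty": 0,"tz": 0,"yaw": 0},
  ],
)

```text
time: 28.8
ee_pos: [0.494, -0.3182, 0.3612]
eef_rot: [3.127, 0.294, 0.017]
wrist_force: [-0.0, 0.4, -0.5]
finger_gap: 0.167
gripper_force: 0.0
```

```bash
python3 -c "
from h import *
p=tins('top');s=tins('side');print(r.sense()['time'])
cv2.imwrite('pics/f7.png',np.hstack([p[100:300,80:400],s[100:300,180:360]]))"
```

```text
top [288 171  20  20 314] [ 0.6399 -0.1087  0.04  ] rack [-0.0132 -0.1428]
top [233 181  21  20 327] [0.6183 0.0041 0.04  ] rack [-0.013 -0.028]
top [178 191  21  21 329] [0.5966 0.1146 0.04  ] rack [-0.0132  0.0847]
top [150 196  21  21 326] [0.5859 0.1704 0.04  ] rack [-0.0131  0.1415]
side [255 151  15  10 127] [ 0.6406 -0.1065  0.04  ] rack [-0.0122 -0.1408]
side [257 182  16  13 164] [0.6177 0.0061 0.04  ] rack [-0.0132 -0.0258]
side [258 219  18  14 211] [0.5967 0.1163 0.04  ] rack [-0.0128  0.0863]
side [259 240  19  16 239] [0.5855 0.1723 0.04  ] rack [-0.0131  0.1435]
28.9
```

View pics/f7.png

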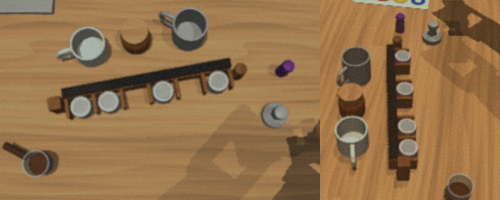

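The tin stands upright in gap 3, at (163,90) in the top half. It is home at rack x = -13.0 mm, in line with the other tins, and everything else is in place.

```bash
python3 -c "
from bench import r
print(r.sign_off())"
```

```text
the job is handed in; nothing more can be done
None
```

The closed fingertips ran lightly along the rail from gap 1 to gap 3 and lifted off there; the dose tin was then pushed, never picked up, into gap 3, where it stands upright against the back, nothing else visibly moved, and the job was handed in at about 29 s.

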